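# Run a sample jar out over the colour meter on its slide board and hold it there

### The arm

A 6-joint arm with a two-finger parallel gripper is mounted at the origin on the work surface. World frame = base frame: x ahead of the robot, y to its left, z up, the work surface at z = 0. Lengths are in m, angles in degrees, forces in N, time in s.
With the tool pointing down it reaches from about 0.275 to 0.975 m from the base axis. Payload 8.4 kg.
Tool frame: the origin (TCP) lies at the very end of the fingers, on their centre line; the grasp point (between the pads) lies 19 mm behind it (robot.grip_point_offset is the distance from the TCP to the grasp point, in m); z points along the fingers, y is the direction in which the jaws open and shut (so a half turn about z gives the same grasp; the last joint's range is limited). The gripper opens to 92 mm and grips with 3 to 60 N. Pads are 20 mm wide; open, the fingers measure 128 mm over their backs; the gripper's body (75 mm by 189 mm) begins 69 mm behind the grasp point.
Start: joints at [-72.216, 20.225, 93.587, -0, 66.188, -0.138], TCP at [0.192, -0.595, 0.215] pointing down, gripper open.
Joint ranges: [-150.9, 150.9], [-52.94, 120.26], [3.33, 152.33], [-74.26, 254.26], [0, 154.13], [-172.89, 172.89]. Speed limits (degrees/s): [127.2, 127.2, 159.86, 180, 180, 180].

### API

Orientations are given as a 3x3 rotation matrix whose columns are the frame's x, y, z axes.
In Python, from bench import read_state, cams, robot gives the robot as it stands.
- The arm moves only by the tool jog_arm, never from a script. Its arguments are lists of equal length, an entry for each row: "xyz": the shift along the world's x, y, z in cm, a list of three; "yaw": the turn about the world's z in rad. A call has 1 to 12 rows; each row shifts and turns the commanded pose from where the row before left it; what a row does not reach is not made up. A row lasts 1/12 s, in which the tool goes at most 41.7 mm and 7.16 degrees, less where a joint would pass 70% of its speed; a pose out of reach is approached as far as the arm can. A call is refused whole if a number of a shift passes 4.17 or a number of a turn 0.125, either way. A call with a gripper value outside its range is refused whole. "claw" is the opening in per cent of the stroke, from 0 (shut) to 100 (fully open), set as the call begins (left out, the last holds). The fingers move at their own pace and stop on an object; "squeeze" is the grip in N (left out, the last holds). Time passes only in rows, so rows that do not move let the fingers close. It gives the time, the measured TCP pose, the force and the opening at its end, in the units of the state.
- read_state(): the state, without advancing time (a new reading comes with each control period).
- cams.read_camera(name): name is "scene" or "top" or "wrist"; returns a dict with "color" (400x640x3 uint8, red, green, blue), "range_z" (400x640 float32, m along the optical axis (not along the pixel's ray), 0 where there is no reading), "fx", "fy", "cx", "cy" (pixels), "dist_coeffs" ([k1, k2, p1, p2, k3] as OpenCV has them; the pictures are not rectified), "rvec" (rotation vector, rad) and "tvec" (3), from world to camera coordinates, as OpenCV has them; the wrist camera has in their place "hand_eye" (4x4, takes a point from camera to tool coordinates, whose origin is the TCP and whose axes are the flange's). Camera axes: x right, y down, z forward; pixel columns grow to the right and rows downward; lengths in m; the calibration is good to about 2 mm. A picture is of the moment at which its call begins: read the wrist's pose just before it.
- robot.close_job(): hands the job in, once; it reports no verdict.
The state is a dict: "clock": time; "joint_pos": joint angles; "qd": joint speeds; "tau": joint torques, N m; "tcp_pos": TCP position; "orientation": TCP orientation; "wrist_force": force on the tool from outside, world axes, zero at the start; "wrist_torque": the same for the moment, N m; "width": finger opening in m.
Only numpy, scipy, OpenCV 4.12 (cv2) and the standard library are available. Lean on these libraries where they do the work, as an engineer would, in place of code of your own. Each camera call takes 0.05 s, during which the arm holds its last target.

### The job

Stand the amber jar with the blue lid upright in the black ring on the wooden slide board and let go of it; then slide the board straight out along its stand, over the colour meter, until its outer edge is level with the two red pointers. The board would tip there by itself, so finish while still holding it (the blue handle is there for that), level and at rest on the stand, with the jar still in the ring. Never let the board touch the meter, do not knock the jar over, and leave everything else where it is.

Things in the scene. Friction and masses are not known exactly. Their poses are not given: they have to be found in the camera images.
- stand: Fixed bench stand, 300 mm long (its x) by 140 mm wide (its y), flat aluminium top 80 mm above the work surface. Origin: centre of its underside, on the work surface. Its +x axis is the outward direction, level, towards the meter; its outer end is at x = +150 mm. The board lies loose on its top, with no guides.
- meter: Fixed grey bench colour meter beyond the stand's outer end, lined up with the stand: 200 mm along x, 210 mm along y, top deck 60 mm above the work surface (20 mm below the board's underside), black window in the deck. Origin: centre of its underside; axes parallel to the stand's. Two slim red pointer posts (8 mm square, up to 92 mm above the work surface) stand on it at x = +50 mm, y = +82 and -82 mm. The board passes between them.
- mark (a point): Point midway between the two red pointers, 90 mm above the work surface (height of the board's top); axes parallel to the stand's. Where the middle of the board's outer edge must come. How far it lies beyond the stand's end differs from run to run (150 to 200 mm).
- board: Loose wooden slide board, 300 mm (its x) by 110 mm (its y) by 10 mm thick, about 0.5 kg with its handle, lying on the stand. Origin: centre of its underside; +x points to its outer end, z up. On its top are the black ring and the blue handle. Slid out to the mark with the jar on it, it tips over the stand's end unless held down at the handle.
- ring (a point): Centre of the black ring on the board's top surface, 90 mm from the board's centre towards the outer end: the jar's bottom centre goes here. Ring 64 mm outer, 56 mm inner diameter, 6 mm high.
- handle (a point): Centre of the blue upright handle, a plain block 14 mm thick along the board's x, 60 mm along its y, rising 42 mm from the board's top. This point is 26 mm above the board's top, 105 mm from the board's centre towards the inner end. Pinched across its 14 mm (fingers before and behind it along the slide).
- edge (a point): Middle of the board's outer edge, on its top surface (150 mm from the board's centre along +x).
- jar: Closed amber glass jar with a blue lid and a white paper band, loose on the work surface: 46 mm diameter (lid 47 mm), 72 mm high, about 0.2 kg. Origin: centre of its underside, z up.
- other_jar: Jar of the same size in green glass with a white lid. Leave alone. Origin: centre of its underside.
- handheld: White hand-held instrument, a 100 by 75 by 60 mm body with a 90 mm round barrel along its x, loose. Leave alone. Origin: centre of the body's underside.
- white_tile: Black case with a white calibration tile, 80 by 60 by 12 mm, loose. Leave alone. Origin: centre of its underside.
- beaker: Glass beaker, 70 mm diameter, 90 mm high, loose. Leave alone. Origin: centre of its underside.
Things that resemble listed ones, but are neither listed nor needed, are in the scene too. Of the things that look like the jar, the larger one is meant.

How it is judged:
By the outcome, as a careful person would: the job done as asked, in the order asked, and still so for the second after the job is handed in, while the arm keeps its last pose, push and grip.
It also fails if it takes over 58 s, if anything falls off the work surface, if the arm or the gripper's body presses on something with over 40 N, if the wrist force passes 120 N, or if a joint passes its speed limit or range.

## Working session

There is one attempt and no reset: what is moved stays moved. The work goes in short steps, Python scripts to look and compute and a tool call to move; the robot and the scene stay as the last step left them, time stands still between calls to the robot, and variables do not carry over. Pictures are saved under pics/ and viewed, and the job is handed in when it is done.

Besides the shell and the picture viewer there is one more tool, called after "Request:" as name(argument=value, ...), one argument or row to a line, values as JSON. jog_arm: Moves the arm, as the interface text tells. Its arguments: {"type":"object","properties":{"xyz":{"type":"array"},"yaw":{"type":"array"},"claw":{"type":"number"},"squeeze":{"type":"number"}},"required":["xyz","yaw"]}

```bash
ls; mkdir -p pics; cat > h.py <<'E'
import numpy as np, cv2
from bench import read_state, cams, robot
def grab(n,save=None):
    s=read_state(); c=cams.read_camera(n); c['st']=s
    c['K']=np.array([[c['fx'],0,c['cx']],[0,c['fy'],c['cy']],[0,0,1.]]); c['D']=np.array(c['dist_coeffs'],float)
    if n=='wrist':
        T=np.eye(4);T[:3,:3]=np.array(s['orientation']);T[:3,3]=s['tcp_pos']
        c['T']=T@np.array(c['hand_eye'])
    else:
        R=cv2.Rodrigues(np.array(c['rvec'],float))[0]; T=np.eye(4);T[:3,:3]=R.T;T[:3,3]=-R.T@np.array(c['tvec'],float).ravel(); c['T']=T
    if save: cv2.imwrite('pics/'+save,c['color'][:,:,::-1]); np.savez('/tmp/'+save+'.npz',color=c['color'],rz=c['range_z'],T=c['T'],K=c['K'],D=c['D'])
    return c
def load(save): return dict(np.load('/tmp/'+save+'.npz'),)
def ray(c,uv):
    p=cv2.undistortPoints(np.array(uv,float).reshape(-1,1,2),c['K'],c['D']).reshape(-1,2)
    d=np.c_[p,np.ones(len(p))]@c['T'][:3,:3].T
    return c['T'][:3,3],d
def onz(c,uv,z):
    o,d=ray(c,uv); return o+d*((z-o[2])/d[:,2])[:,None]
def cloud(c):
    rz=c['rz'] if 'rz' in c else c['range_z']
    h,w=rz.shape; u,v=np.meshgrid(np.arange(w),np.arange(h))
    o,d=ray(c,np.c_[u.ravel(),v.ravel()]); P=o+d*rz.reshape(-1,1); P[rz.ravel()==0]=np.nan
    return P.reshape(h,w,3)
E
python3 - <<'E'
from h import *
for n in ['scene','top','wrist']:
    c=grab(n,n+'0.png'); print(n,c['T'].round(3).tolist(),c['fx'],c['D'])
print(read_state())
E
```

```text
pics
scene [[-0.644, 0.629, -0.435, 1.096], [0.765, 0.521, -0.378, 0.557], [-0.011, -0.576, -0.817, 1.224], [0.0, 0.0, 0.0, 1.0]] 462.168319558396 [0.02999165 0.         0.         0.         0.        ]
top [[-0.021, -0.999, 0.049, 0.458], [-1.0, 0.021, 0.0, 0.027], [-0.001, -0.049, -0.999, 1.152], [0.0, 0.0, 0.0, 1.0]] 366.3095313290218 [-0.05942781  0.          0.          0.          0.        ]
wrist [[0.308, -0.915, -0.26, 0.265], [-0.951, -0.297, -0.083, -0.569], [-0.001, 0.273, -0.962, 0.383], [0.0, 0.0, 0.0, 1.0]] 313.5282429555147 [-0.05389359  0.          0.          0.          0.        ]
{'clock': 0.15, 'joint_pos': array([-7.22149934e+01,  2.02544449e+01,  9.36153647e+01, -9.57924703e-04,
        6.61875914e+01, -1.36881957e-01]), 'qd': array([ 0.00541566, -0.110559  , -0.15669017,  0.01885264, -0.12888322,
       -0.04185496]), 'tau': array([ 2.18610250e-03, -5.94204569e+01, -3.34467924e+01,  6.99687121e-02,
        2.03981734e-02, -5.67334348e-05]), 'tcp_pos': array([ 0.19222275, -0.59434964,  0.21405375]), 'orientation': array([[ 9.51474834e-01,  3.07726400e-01, -3.20571566e-04],
       [ 3.07726567e-01, -9.51474361e-01,  9.49285369e-04],
       [-1.28954559e-05, -1.00186953e-03, -9.99999498e-01]]), 'wrist_force': array([-0.07479417, -0.5712853 ,  0.16415917]), 'wrist_torque': array([0.0395684 , 0.01557185, 0.04860437]), 'width': 0.09181328276745368}
```

View pics/scene0.png

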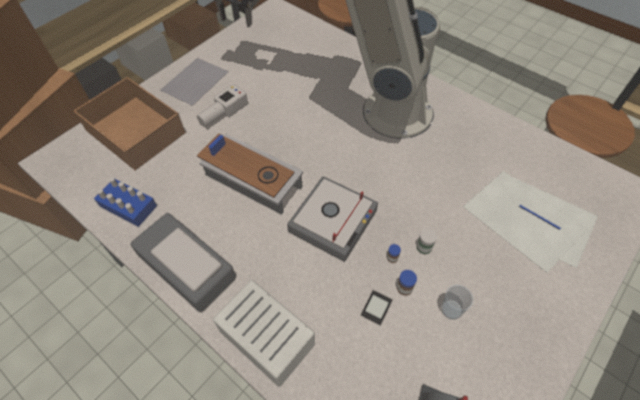

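View pics/top0.png

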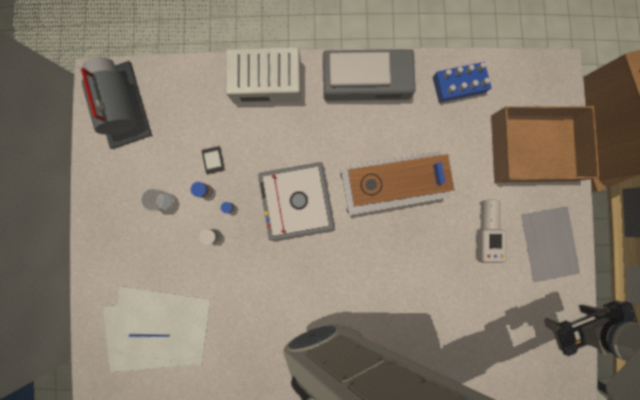

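View pics/wrist0.png

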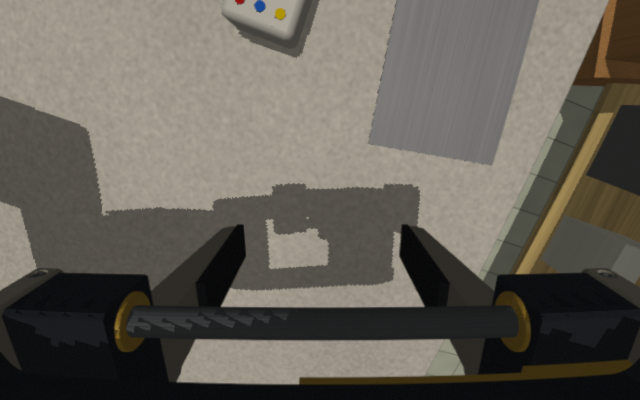

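```bash
python3 - <<'E'
from h import *
a=cv2.imread('pics/top0.png')[140:260,130:470]; cv2.imwrite('pics/top_crop.png',cv2.resize(a,None,fx=2.3,fy=2.3,interpolation=cv2.INTER_CUBIC))
a=cv2.imread('pics/scene0.png')[220:330,360:490]; cv2.imwrite('pics/scene_crop.png',cv2.resize(a,None,fx=5,fy=5,interpolation=cv2.INTER_CUBIC))
for n,zl in (('top0.png',1),('scene0.png',1)):
    c=load(n); P=cloud(c); hsv=cv2.cvtColor(c['color'],cv2.COLOR_RGB2HSV)
    def rep(name,m,minA=15):
        k,l,st,ce=cv2.connectedComponentsWithStats(m.astype(np.uint8))
        for i in range(1,k):
            if st[i,4]<minA: continue
            p=P[l==i]; print(n,name,st[i],ce[i].round(1),np.nanmedian(p,0).round(3), np.nanpercentile(p[:,2],[10,90]).round(3))
    H,S,V=[hsv[...,i].astype(int) for i in range(3)]
    rep('blue',(H>105)&(H<130)&(S>120)&(V>60))
    rep('red',((H<6)|(H>174))&(S>120)&(V>60),3)
    rep('wood',(H>5)&(H<20)&(S>110)&(P[...,2]>0.07)&(P[...,2]<0.11)&(V>60),300)
    print(n)
E
```

```text
top0.png blue [437  67  53  32 773] [460.9  82.4] [ 0.872 -0.406  0.049] [0.046 0.052]
top0.png blue [437 164   7  19  71] [440. 173.] [ 0.576 -0.304  0.131] [0.127 0.133]
top0.png blue [192 183  14  13 140] [198.2 189.1] [0.55  0.399 0.072] [0.069 0.074]
top0.png blue [222 203   9   9  68] [226.2 207.2] [0.496 0.319 0.054] [0.052 0.056]
top0.png red [ 81  68  23  52 234] [89.2 93. ] [0.818 0.672 0.184] [0.166 0.187]
top0.png red [268 225   2   3   5] [268.4 225.8] [0.436 0.193 0.053] [0.051 0.056]
top0.png wood [532 106  67  73 707] [586.5 136.4] [ 0.69  -0.794  0.088] [0.074 0.099]
top0.png wood [501 108  88  73 503] [522.  156.6] [ 0.609 -0.521  0.096] [0.078 0.101]
top0.png wood [ 349  155  104   50 3205] [398.7 180.1] [ 0.563 -0.195  0.089] [0.087 0.092]
top0.png
scene0.png blue [210 136  12  12  36] [215.6 141.6] [ 0.581 -0.302  0.134] [0.132 0.137]
scene0.png blue [ 96 184  56  35 613] [124.  201.4] [ 0.879 -0.402  0.051] [0.048 0.055]
scene0.png blue [390 245  10  10  71] [394.3 249.6] [0.497 0.322 0.056] [0.053 0.059]
scene0.png blue [401 271  15  14 166] [407.8 277.8] [0.553 0.401 0.074] [0.07  0.076]
scene0.png red [369 210   3   2   4] [370.  210.8] [0.436 0.193 0.056] [0.055 0.057]
scene0.png red [463 397   4   3  11] [464.6 398.1] [0.754 0.653 0.187] [0.186 0.189]
scene0.png wood [ 199  139   94   57 1584] [245.4 166.1] [ 0.576 -0.195  0.092] [0.089 0.095]
scene0.png
```

View pics/top_crop.png

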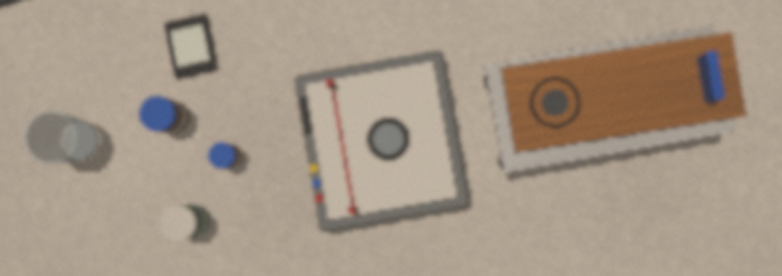

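View pics/scene_crop.png

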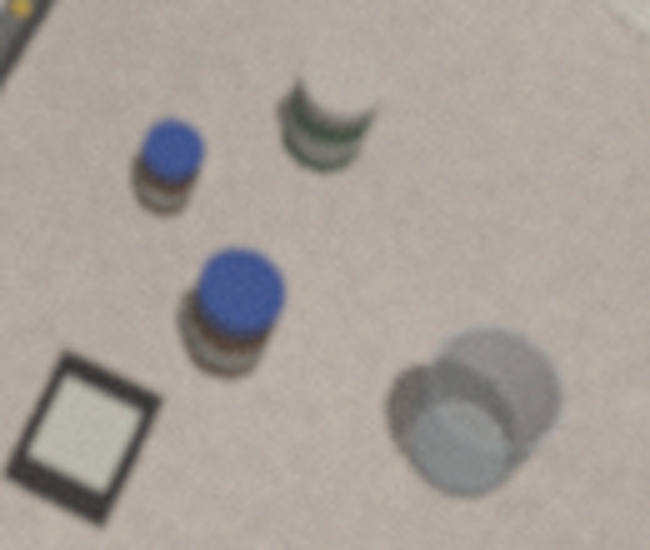

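```bash
python3 - <<'E'
from h import *
for n in ('top0.png','scene0.png'):
    c=load(n); P=cloud(c); hsv=cv2.cvtColor(c['color'],cv2.COLOR_RGB2HSV)
    H,S,V=[hsv[...,i].astype(int) for i in range(3)]
    m=((H>5)&(H<20)&(S>110)&(P[...,2]>0.07)&(P[...,2]<0.11)&(V>60)).astype(np.uint8)
    m=cv2.morphologyEx(m,cv2.MORPH_OPEN,np.ones((3,3)))
    cs=max((q for q in cv2.findContours(m,0,1)[0] if abs(P[q[:,0,1],q[:,0,0],1].mean()+.2)<.1),key=cv2.contourArea)
    X=onz(c,cs[:,0],.09)[:,:2]; print(n,'board',cv2.minAreaRect((X*1000).astype(np.float32)))
    k=(P[...,2]>.05)&(P[...,2]<.066); k[:,:]&=(abs(P[...,0]-.47)<.2)&(abs(P[...,1]-.12)<.17)
    kk=cv2.connectedComponentsWithStats(k.astype(np.uint8)); i=1+kk[2][1:,4].argmax()
    cs=max(cv2.findContours((kk[1]==i).astype(np.uint8),0,1)[0],key=cv2.contourArea)
    print('meter',cv2.minAreaRect((onz(c,cs[:,0],.06)[:,:2]*1000).astype(np.float32)))
    b=(abs(P[...,0]-.55)<.25)&(abs(P[...,1]-.4)<.25)&(P[...,2]>.01)
    k,l,st,ce=cv2.connectedComponentsWithStats(b.astype(np.uint8))
    for i in range(1,k):
        if st[i,4]>20: print(st[i],np.nanmedian(P[l==i],0).round(3),np.nanpercentile(P[l==i],5,axis=0).round(3),np.nanpercentile(P[l==i],95,axis=0).round(3))
E
```

```text
top0.png board ((563.544189453125, -201.70249938964844), (105.6083984375, 294.0896911621094), 7.708017826080322)
meter ((510.1369323730469, 110.55729675292969), (205.98785400390625, 196.57156372070312), 8.914689064025879)
[  95  104   56   38 1062] [0.758 0.62  0.086] [0.729 0.591 0.012] [0.795 0.648 0.139]
[201 145  24  29 403] [0.649 0.373 0.012] [0.614 0.346 0.01 ] [0.684 0.4   0.016]
[ 258  168   25   73 1346] [0.513 0.179 0.058] [0.409 0.153 0.049] [0.596 0.211 0.063]
[190 181  22  17 285] [0.55  0.393 0.071] [0.53  0.378 0.023] [0.569 0.419 0.075]
[140 188  33  24 522] [0.523 0.547 0.061] [0.494 0.5   0.016] [0.551 0.562 0.09 ]
[221 202  15  11 136] [0.496 0.315 0.053] [0.481 0.303 0.022] [0.509 0.333 0.056]
[199 229  22  16 281] [0.409 0.366 0.071] [0.39  0.35  0.023] [0.428 0.391 0.075]
scene0.png board ((568.1588134765625, -199.50985717773438), (96.51513671875, 292.81097412109375), 7.739211559295654)
meter ((515.1395263671875, 114.55651092529297), (210.1138916015625, 197.8929443359375), 9.06891918182373)
[ 322  195   56   66 1636] [0.53  0.185 0.057] [0.415 0.154 0.02 ] [0.604 0.217 0.066]
[417 228  20  25 362] [0.419 0.375 0.071] [0.392 0.355 0.019] [0.431 0.394 0.077]
[387 244  14  18 194] [0.502 0.323 0.054] [0.483 0.308 0.018] [0.512 0.337 0.059]
[397 269  20  26 395] [0.561 0.403 0.071] [0.534 0.382 0.02 ] [0.574 0.422 0.077]
[441 285  33  34 736] [0.507 0.533 0.061] [0.49  0.504 0.017] [0.553 0.561 0.091]
[361 289  32  36 559] [0.65  0.375 0.013] [0.614 0.347 0.01 ] [0.685 0.402 0.017]
[419 384  46  16 365] [0.757 0.606 0.106] [0.73  0.583 0.013] [0.773 0.646 0.142]
```

Request:
jog_arm(
  xyz=[
    [1, 1.5, 0.6],
    [2, 3, 1],
    [2.2, 3.3, 1],
    [2.2, 3.3, 1],
    [2.2, 3.3, 1],
    [2.2, 3.3, 1],
    [2.2, 3.3, 1],
    [2.2, 3.3, 1],
    [2.2, 3.3, 1],
    [2.2, 3.3, 1],
    [2.2, 3.3, 1],
    [2.2, 3.3, 1],
  ],
  yaw=[-0.0133, -0.0133, -0.0133, -0.0133, -0.0133, -0.0133, -0.0133, -0.0133, -0.0133, -0.0133, -0.0133, -0.0133],
)

```text
clock: 1.15
tcp_pos: [0.4428, -0.2178, 0.3311]
orientation: [[0.988, 0.152, 0.0], [0.152, -0.988, -0.0], [0.0, 0.0, -1.0]]
wrist_force: [-0.1, -1.2, 0.1]
width: 0.0919
```

Request:
jog_arm(
  xyz=[
    [2.2, 3.3, 1],
    [2.2, 3.3, 1],
    [2.0, 3.3, 1],
    [1.4, 3.3, 0.5],
    [0.5, 2, 0],
    [0, 0, 0],
    [0, 0, 0],
  ],
  yaw=[0, 0, 0, 0, 0, 0, 0],
)

```text
clock: 1.73
tcp_pos: [0.5253, -0.0669, 0.3653]
orientation: [[0.988, 0.155, -0.001], [0.155, -0.988, -0.0], [-0.001, 0.0, -1.0]]
wrist_force: [0.1, 0.2, -0.1]
width: 0.092
```

```bash
python3 - <<'E'
from h import *
c=grab('wrist','w1.png'); print(c['T'].round(3).tolist())
E
```

```text
[[0.156, -0.95, -0.27, 0.601], [-0.988, -0.15, -0.043, -0.053], [0.0, 0.274, -0.962, 0.535], [0.0, 0.0, 0.0, 1.0]]
```

View pics/w1.png

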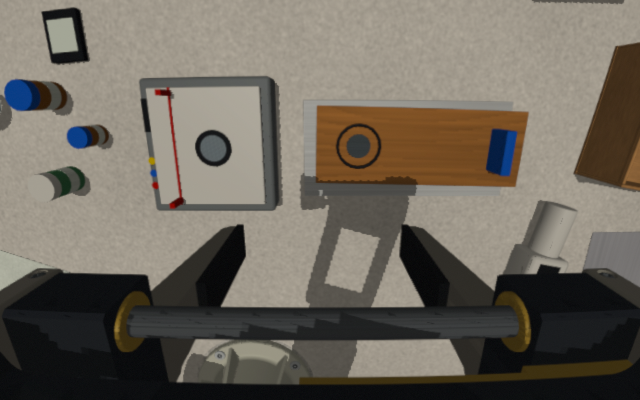

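```bash
cat > m.py <<'E'
from h import *
def meas(n):
    c=load(n); P=cloud(c); hsv=cv2.cvtColor(c['color'],cv2.COLOR_RGB2HSV)
    H,S,V=[hsv[...,i].astype(int) for i in range(3)]
    wood=((H>5)&(H<20)&(S>110)&(P[...,2]>0.075)&(P[...,2]<0.105)).astype(np.uint8)
    return c,P,H,S,V,wood
E
python3 - <<'E'
from m import *
c,P,H,S,V,wood=meas('w1.png')
im=c['color'][80:210,295:535]; cv2.imwrite('pics/w1a.png',cv2.resize(im,None,fx=3.3,fy=3.3,interpolation=cv2.INTER_CUBIC)[:,:,::-1])
im=c['color'][65:215,135:290]; cv2.imwrite('pics/w1b.png',cv2.resize(im,None,fx=4,fy=4,interpolation=cv2.INTER_CUBIC)[:,:,::-1])
k=cv2.connectedComponentsWithStats(wood); i=1+k[2][1:,4].argmax(); print(k[2][i])
for v in (110,140,170): print(v,[(u,tuple(c['color'][v,u]),round(float(P[v,u,2]),3)) for u in list(range(300,322,2))])
for u in (340,420,480): print(u,[(v,tuple(c['color'][v,u]),round(float(P[v,u,2]),3)) for v in list(range(98,114))+list(range(180,198))])
E
```

```text
[  316   106   212    81 13765]
110 [(300, (np.uint8(162), np.uint8(155), np.uint8(142)), -0.002), (302, (np.uint8(161), np.uint8(154), np.uint8(142)), 0.0), (304, (np.uint8(157), np.uint8(154), np.uint8(148)), 0.079), (306, (np.uint8(156), np.uint8(154), np.uint8(147)), 0.077), (308, (np.uint8(156), np.uint8(154), np.uint8(148)), 0.079), (310, (np.uint8(155), np.uint8(155), np.uint8(148)), 0.079), (312, (np.uint8(156), np.uint8(155), np.uint8(149)), 0.079), (314, (np.uint8(156), np.uint8(154), np.uint8(148)), 0.08), (316, (np.uint8(142), np.uint8(129), np.uint8(117)), 0.079), (318, (np.uint8(127), np.uint8(81), np.uint8(37)), 0.088), (320, (np.uint8(127), np.uint8(81), np.uint8(35)), 0.09)]
140 [(300, (np.uint8(168), np.uint8(160), np.uint8(147)), -0.0), (302, (np.uint8(170), np.uint8(163), np.uint8(149)), -0.0), (304, (np.uint8(152), np.uint8(149), np.uint8(143)), 0.081), (306, (np.uint8(150), np.uint8(148), np.uint8(142)), 0.08), (308, (np.uint8(150), np.uint8(148), np.uint8(141)), 0.079), (310, (np.uint8(150), np.uint8(148), np.uint8(142)), 0.08), (312, (np.uint8(150), np.uint8(1
[... 6320 characters left out ...]
(119), np.uint8(109)), 0.079), (187, (np.uint8(144), np.uint8(141), np.uint8(134)), 0.08), (188, (np.uint8(146), np.uint8(144), np.uint8(138)), 0.079), (189, (np.uint8(149), np.uint8(147), np.uint8(140)), 0.079), (190, (np.uint8(147), np.uint8(145), np.uint8(138)), 0.079), (191, (np.uint8(143), np.uint8(142), np.uint8(136)), 0.08), (192, (np.uint8(146), np.uint8(146), np.uint8(139)), 0.079), (193, (np.uint8(146), np.uint8(145), np.uint8(139)), 0.079), (194, (np.uint8(147), np.uint8(145), np.uint8(139)), 0.08), (195, (np.uint8(152), np.uint8(151), np.uint8(143)), 0.081), (196, (np.uint8(159), np.uint8(152), np.uint8(140)), -0.001), (197, (np.uint8(159), np.uint8(152), np.uint8(139)), -0.003)]
```

View pics/w1a.png

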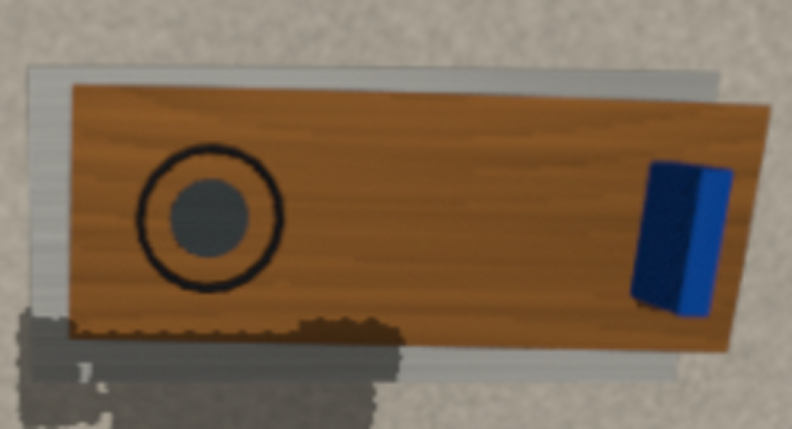

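View pics/w1b.png

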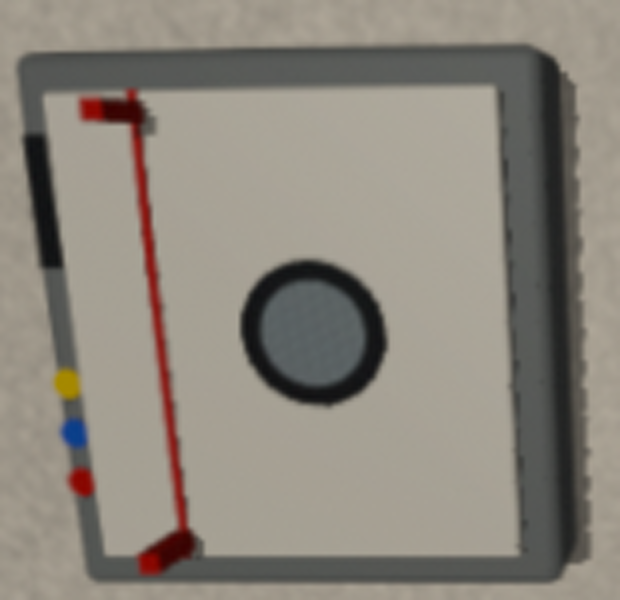

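```bash
cat >> m.py <<'E'
def fit(X):
    vx,vy,x,y=cv2.fitLine(X.astype(np.float32),cv2.DIST_HUBER,0,1e-4,1e-4).ravel(); return np.array([x,y]),np.array([vx,vy])
def ang(d): 
    a=np.degrees(np.arctan2(d[1],d[0])); return a%180
def edges_v(m,us,z,c,top=True):  # first/last mask row per col
    o=[]
    for u in us:
        r=np.flatnonzero(m[:,u]); o.append((u, r[0]-.5 if top else r[-1]+.5))
    return onz(c,o,z)[:,:2]
def edges_h(m,vs,z,c,left=True):
    o=[]
    for v in vs:
        r=np.flatnonzero(m[v]); o.append((r[0]-.5 if left else r[-1]+.5,v))
    return onz(c,o,z)[:,:2]
E
python3 - <<'E'
from m import *
c,P,H,S,V,wood=meas('w1.png')
k=cv2.connectedComponentsWithStats(wood); w=(k[1]==1+k[2][1:,4].argmax())
st=np.zeros_like(w); st[90:205,295:540]=((P[...,2]>.07))[90:205,295:540]
def show(n,L): print(n,'p',L[0].round(4),'ang',round(ang(L[1]),2))
show('board far',fit(edges_v(w,range(325,480,3),.09,c)))
show('board near',fit(edges_v(w,range(420,510,3),.09,c,False)))
show('board outer',fit(edges_h(w,range(112,175,3),.09,c)))
show('board inner',fit(edges_h(w,range(118,180,3),.09,c,False)))
show('stand far',fit(edges_v(st,range(310,500,3),.08,c)))
show('stand near',fit(edges_v(st,list(range(310,500,3)),.08,c,False)))
show('stand outer',fit(edges_h(st,range(106,188,3),.08,c)))
red=((H<6)|(H>174))&(S>120)
print('pts', onz(c,[[158,92],[172.5,206.3]],.092).round(4).tolist())
kk=cv2.connectedComponentsWithStats(red.astype(np.uint8)); 
for i in range(1,kk[0]):
    if kk[2][i,4]>3: print(kk[2][i],kk[3][i].round(1))
vs=np.arange(105,190,3); o=[(np.flatnonzero(red[v,140:200]).mean()+140,v) for v in vs if red[v,140:200].any()]
X=onz(c,o,.06)[:,:2]; show('redline',fit(X)); print(X.min(0),X.max(0))
# ring ellipse: dark
d=(V<60)&(S<120); d[:,:320]=0;d[:,400:]=0;d[:120]=0;d[180:]=0
pts=cv2.findContours(((V<50)&w|d).astype(np.uint8),0,1)[0]; b=max(pts,key=cv2.contourArea); e=cv2.fitEllipse(b); print(e, onz(c,[e[0]],.096).round(4))
bl=((H>105)&(H<130)&(S>120)); bl[:,:470]=0; bl[:,530:]=0
print('handle top px'); top=bl&(V>90); kk=cv2.connectedComponentsWithStats(top.astype(np.uint8));i=1+kk[2][1:,4].argmax();print(kk[2][i],kk[3][i],onz(c,[kk[3][i]],.132).round(4), np.nanmedian(P[kk[1]==i],0))
E
```

```text
board far p [ 0.615  -0.1621] ang 97.87
board near p [ 0.5233 -0.2908] ang 98.05
board outer p [ 0.5532 -0.0523] ang 7.36
board inner p [ 0.5892 -0.348 ] ang 7.78
stand far p [ 0.6217 -0.1375] ang 99.15
stand near p [ 0.4829 -0.1545] ang 98.93
stand outer p [ 0.5347 -0.0366] ang 9.24
pts [[0.5845, 0.1719, 0.092], [0.4219, 0.1464, 0.092]]
[155  87  29 122 405] [172.2 147.2]
[152 182   7   7  36] [154.9 185. ]
redline p [0.5115 0.1618] ang 8.94
[0.43982478 0.15027596] [0.56708699 0.17933931]
((358.2384338378906, 145.86874389648438), (42.69586944580078, 43.8018798828125), 34.04726791381836) [[ 0.5539 -0.1117  0.096 ]]
handle top px
[500 131  17  45 429] [508.05827506 152.93939394] [[ 0.5806 -0.3037  0.132 ]] [ 0.58086507 -0.30430202  0.1312886 ]
```

Request:
jog_arm(
  xyz=[
    [0.2, 2, -0.3],
    [0.2, 3.7, -0.9],
    [0.2, 3.8, -1],
    [0.2, 3.8, -1],
    [0.2, 3.8, -1],
    [0.2, 3.8, -1],
    [0.2, 3.8, -1],
    [0.2, 3.8, -1],
    [0.2, 3.8, -1],
    [0.2, 3.8, -1],
    [0.2, 3.7, -1],
    [0.2, 2, -1],
  ],
  yaw=[0, 0, 0, 0, 0, 0, 0, 0, 0, 0, 0, 0],
)

```text
clock: 2.78
tcp_pos: [0.5497, 0.3522, 0.2527]
orientation: [[0.988, 0.152, -0.0], [0.152, -0.988, 0.001], [0.0, -0.001, -1.0]]
wrist_force: [-0.6, 0.3, -0.4]
width: 0.0918
```

Request:
jog_arm(
  xyz=[
    [0, 0, 0],
    [0, 0, 0],
    [0, 0, 0],
  ],
  yaw=[0, 0, 0],
)

```text
clock: 3.03
tcp_pos: [0.5498, 0.3485, 0.2536]
orientation: [[0.988, 0.151, -0.0], [0.151, -0.988, -0.001], [-0.0, 0.001, -1.0]]
wrist_force: [0.4, 0.4, 0.4]
width: 0.0921
```

```bash
python3 - <<'E'
from h import *
c=grab('wrist','w2.png'); print(c['st']['tcp_pos'])
E
```

```text
[0.54975907 0.34852507 0.25361234]
```

View pics/w2.png

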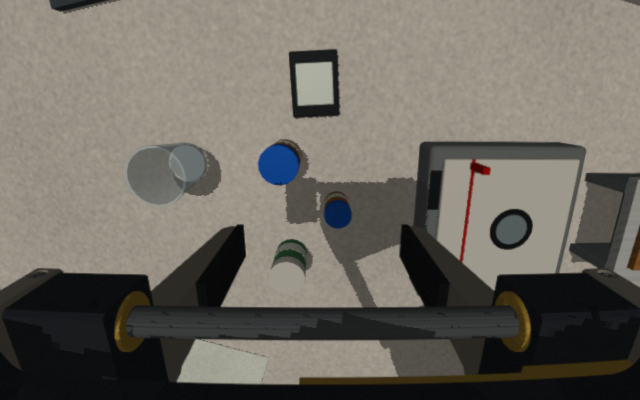

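```bash
python3 - <<'E'
from m import *
c,P,H,S,V,w=meas('w2.png')
im=c['color'][125:300,225:375]; cv2.imwrite('pics/w2a.png',cv2.resize(im,None,fx=3.4,fy=3.4,interpolation=cv2.INTER_CUBIC)[:,:,::-1])
bl=((H>105)&(H<130)&(S>120)).astype(np.uint8); kk=cv2.connectedComponentsWithStats(bl)
for i in range(1,kk[0]):
    if kk[2][i,4]<100: continue
    cs=max(cv2.findContours((kk[1]==i).astype(np.uint8),0,1)[0],key=cv2.contourArea); z=np.nanmedian(P[kk[1]==i][:,2])
    X=onz(c,cs[:,0],z)[:,:2]*1000; print(kk[3][i],z.round(4),cv2.minEnclosingCircle(X.astype(np.float32)),cv2.fitEllipse(X.astype(np.float32)))
E
```

```text
[278.48045977 164.16321839] 0.0712 ((553.2613525390625, 401.2739562988281), 23.858640670776367) ((553.067626953125, 400.97998046875), (44.613121032714844, 46.89570999145508), 61.94612121582031)
[337.51239669 213.67603306] 0.0533 ((498.4877624511719, 322.7758483886719), 18.49830436706543) ((498.4454040527344, 322.8177490234375), (32.590553283691406, 36.60344314575195), 104.66808319091797)
```

View pics/w2a.png

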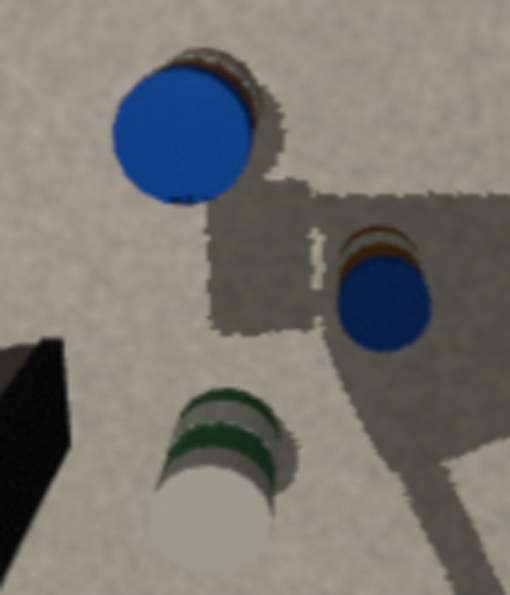

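Request:
jog_arm(
  xyz=[
    [0.1, 1, -1],
    [0.1, 1.5, -2],
    [0.1, 1.5, -2.5],
    [0, 1.2, -2.5],
    [0, 0, -2.5],
    [0, 0, -2.5],
    [0, 0, -1.5],
    [0, 0, 0],
    [0, 0, 0],
    [0, 0, 0],
  ],
  yaw=[0, 0, 0, 0, 0, 0, 0, 0, 0, 0],
)

```text
clock: 3.92
tcp_pos: [0.5532, 0.4025, 0.1098]
orientation: [[0.988, 0.152, 0.001], [0.152, -0.988, 0.001], [0.002, -0.001, -1.0]]
wrist_force: [0.8, -0.4, 0.2]
width: 0.0919
```

Request:
jog_arm(
  xyz=[
    [0, -0.1, -1.5],
    [0, 0, -2],
    [0, 0, -2],
    [0, 0, -1.5],
    [0, 0, -1],
    [0, 0, -0.5],
    [0, 0, 0],
    [0, 0, 0],
  ],
  yaw=[0, 0, 0, 0, 0, 0, 0, 0],
)

```text
clock: 4.58
tcp_pos: [0.5528, 0.4017, 0.0243]
orientation: [[0.988, 0.153, 0.001], [0.153, -0.988, 0.001], [0.001, -0.0, -1.0]]
wrist_force: [-0.2, 0.2, 0.3]
width: 0.0922
```

Request:
jog_arm(
  xyz=[
    [0, 0, 0],
    [0, 0, 0],
    [0, 0, 0],
    [0, 0, 0],
    [0, 0, 0],
    [0, 0, 0],
    [0, 0, 0],
    [0, 0, 0],
    [0, 0, 0],
    [0, 0, 0],
    [0, 0, 0],
    [0, 0, 0],
  ],
  yaw=[0, 0, 0, 0, 0, 0, 0, 0, 0, 0, 0, 0],
  claw=30,
  squeeze=20,
)

```text
clock: 5.58
tcp_pos: [0.5523, 0.4013, 0.0236]
orientation: [[0.988, 0.153, -0.0], [0.153, -0.988, -0.0], [-0.0, 0.0, -1.0]]
wrist_force: [-0.5, -1.4, 1.2]
width: 0.0453
```

Request:
jog_arm(
  xyz=[
    [0, 0, 1],
    [0, 0, 2],
    [0, 0, 3],
    [0, 0, 3.5],
    [0, 0, 3.5],
    [0, -1.5, 3],
    [0, -2.5, 2.3],
    [0, -3.5, 0],
    [0, -3.5, 0],
    [0, -3.5, 0],
    [0, -3.5, 0],
    [0, -3.5, 0],
  ],
  yaw=[0, 0, 0, 0, 0, 0, 0, 0, 0, 0, 0, 0],
)

```text
clock: 6.58
tcp_pos: [0.5518, 0.1849, 0.2072]
orientation: [[0.988, 0.153, 0.0], [0.153, -0.988, 0.0], [0.0, -0.0, -1.0]]
wrist_force: [0.4, -0.8, -2.2]
width: 0.0454
```

Request:
jog_arm(
  xyz=[
    [0, -3.5, 0],
    [0, -3.5, 0],
    [0, -3.5, 0],
    [0, -3.5, 0],
    [0, -3.5, 0],
    [0, -3.5, 0],
    [0, -3.5, 0],
    [0, -2.8, 0],
    [0, -1.5, 0],
    [0, -0.5, 0],
    [0, 0, 0],
    [0, 0, 0],
  ],
  yaw=[0, 0, 0, 0, 0, 0, 0, 0, 0, 0, 0, 0],
)

```text
clock: 7.58
tcp_pos: [0.5522, -0.106, 0.2067]
orientation: [[0.988, 0.152, -0.0], [0.152, -0.988, 0.001], [0.0, -0.001, -1.0]]
wrist_force: [-0.4, -0.3, -2.4]
width: 0.0456
```

Request:
jog_arm(
  xyz=[
    [0.1, -0.5, -1],
    [0, -0.1, -2],
    [0, 0, -2],
    [0, 0, -1],
    [0, 0, 0],
    [0, 0, 0],
    [0, 0, 0],
  ],
  yaw=[0, 0, 0, 0, 0, 0, 0],
)

```text
clock: 8.17
tcp_pos: [0.554, -0.1124, 0.1473]
orientation: [[0.988, 0.153, 0.001], [0.153, -0.988, -0.0], [0.001, 0.0, -1.0]]
wrist_force: [1.6, -0.1, -1.4]
width: 0.0454
```

```bash
python3 - <<'E'
from h import *
c=grab('wrist','w3.png'); print(c['st']['tcp_pos'])
c=grab('scene','s3.png')
im=c['color'][110:240,170:350]; cv2.imwrite('pics/s3a.png',cv2.resize(im,None,fx=4,fy=4,interpolation=cv2.INTER_CUBIC)[:,:,::-1])
E
```

```text
[ 0.55398407 -0.11242288  0.14729953]
```

View pics/w3.png

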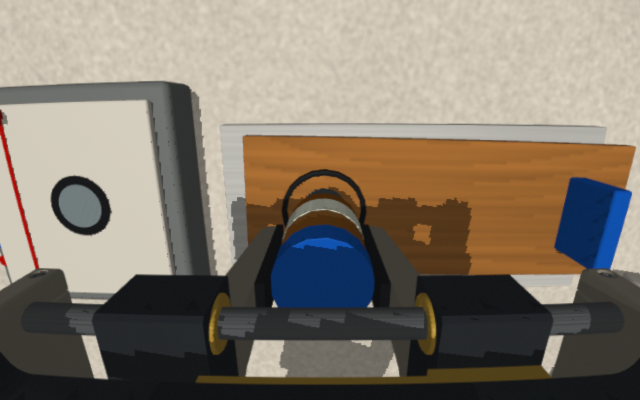

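View pics/s3a.png

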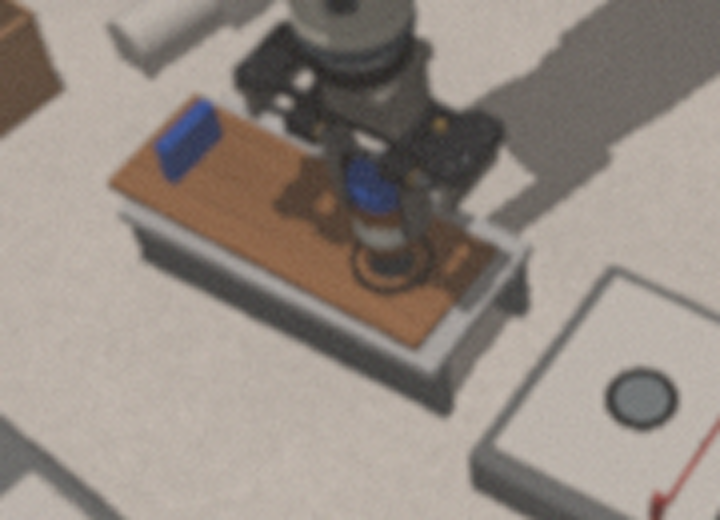

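```bash
python3 - <<'E'
from m import *
from scipy.optimize import least_squares
c,P,H,S,V,w=meas('w3.png')
pts=[]
for a in np.radians(np.arange(-200,21,5)):
    prev=None
    for r in np.arange(50,34,-.25):
        u,v=324+r*np.cos(a),210+r*np.sin(a)
        if V[int(round(v)),int(round(u))]<42: pts.append((u,v)); break
X=onz(c,pts,.096)[:,:2]
f=least_squares(lambda q:np.hypot(*(X-q).T)-.032,[.5535,-.112],loss='soft_l1',f_scale=.001); print(f.x.round(4),len(X),np.abs(f.fun).round(4).max(), np.median(np.abs(f.fun)))
E
```

```text
[ 0.5532 -0.1118] 45 0.005 0.00074873867289494
```

Request:
jog_arm(
  xyz=[
    [-0.05, 0.05, -0.7],
    [0, 0, -0.8],
    [0, 0, -0.7],
    [0, 0, -0.5],
    [0, 0, -0.3],
    [0, 0, -0.2],
    [0, 0, 0],
    [0, 0, 0],
  ],
  yaw=[0, 0, 0, 0, 0, 0, 0, 0],
)

```text
clock: 8.93
tcp_pos: [0.5529, -0.1122, 0.1146]
orientation: [[0.988, 0.153, -0.0], [0.153, -0.988, 0.0], [-0.0, -0.0, -1.0]]
wrist_force: [0.1, -0.1, -2.6]
width: 0.0454
```

Request:
jog_arm(
  xyz=[
    [0, 0, -0.07],
    [0, 0, 0],
    [0, 0, 0],
    [0, 0, 0],
  ],
  yaw=[0, 0, 0, 0],
)

```text
clock: 9.27
tcp_pos: [0.5529, -0.1122, 0.1141]
orientation: [[0.988, 0.153, 0.0], [0.153, -0.988, -0.0], [0.0, 0.0, -1.0]]
wrist_force: [-0.4, 0.3, -2.2]
width: 0.0456
```

Request:
jog_arm(
  xyz=[
    [0, 0, -0.07],
    [0, 0, 0],
    [0, 0, 0],
    [0, 0, 0],
  ],
  yaw=[0, 0, 0, 0],
)

```text
clock: 9.6
tcp_pos: [0.5531, -0.1122, 0.1135]
orientation: [[0.988, 0.153, 0.001], [0.153, -0.988, -0.0], [0.001, 0.0, -1.0]]
wrist_force: [-0.1, -0.1, 2.3]
width: 0.0454
```

Request:
jog_arm(
  xyz=[
    [0, 0, 0],
    [0, 0, 0],
    [0, 0, 0],
    [0, 0, 0],
    [0, 0, 0],
    [0, 0, 0],
    [0, 0, 0],
    [0, 0, 0],
    [0, 0, 0],
    [0, 0, 0],
  ],
  yaw=[0, 0, 0, 0, 0, 0, 0, 0, 0, 0],
  claw=100,
)

```text
clock: 10.43
tcp_pos: [0.5529, -0.1122, 0.1132]
orientation: [[0.988, 0.153, 0.0], [0.153, -0.988, 0.0], [0.0, 0.0, -1.0]]
wrist_force: [-0.1, 0.3, 0.4]
width: 0.0916
```

Request:
jog_arm(
  xyz=[
    [0, 0, 0.5],
    [0, 0, 1],
    [0, 0, 2],
    [0, 0, 2.5],
    [0, 0, 2.5],
    [0, 0, 2],
    [0, 0, 1.5],
    [0, -2, 1.5],
    [0.2, -3, 1],
    [0.2, -3, 0],
    [0.2, -2, 0],
    [0.2, -1, 0],
  ],
  yaw=[0, 0, 0, 0, 0, 0, 0, 0, 0, 0, 0, 0],
)

```text
clock: 11.43
tcp_pos: [0.5609, -0.2245, 0.2595]
orientation: [[0.989, 0.151, 0.001], [0.151, -0.989, -0.001], [0.001, 0.001, -1.0]]
wrist_force: [-0.5, 0.9, -0.9]
width: 0.092
```

Request:
jog_arm(
  xyz=[
    [0, 0, 0],
    [0, 0, 0],
    [0, 0, 0],
  ],
  yaw=[0, 0, 0],
)

```text
clock: 11.68
tcp_pos: [0.5606, -0.221, 0.2582]
orientation: [[0.988, 0.153, -0.0], [0.153, -0.988, 0.001], [-0.0, -0.001, -1.0]]
wrist_force: [-0.6, 0.2, 0.1]
width: 0.0919
```

```bash
python3 - <<'E'
from h import *
c=grab('wrist','w4.png'); print(c['st']['tcp_pos'])
E
```

```text
[ 0.56064748 -0.22104535  0.25819289]
```

View pics/w4.png

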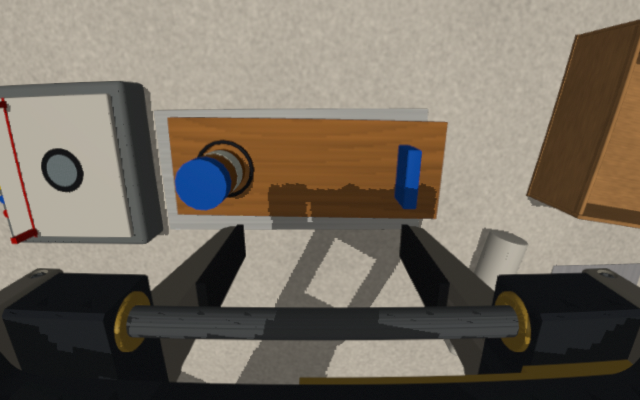

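```bash
python3 - <<'E'
from m import *
c,P,H,S,V,wood=meas('w4.png')
k=cv2.connectedComponentsWithStats(wood); w=(k[1]==1+k[2][1:,4].argmax())
def show(n,L): print(n,'p',L[0].round(4),'ang',round(ang(L[1]),2)); return L
a=show('far',fit(edges_v(w,range(260,390,3),.09,c)))
b=show('near',fit(edges_v(w,range(250,390,3),.09,c,False)))
o=show('outer',fit(edges_h(w,range(125,160,3),.09,c)))
i=show('inner',fit(edges_h(w,range(130,180,3),.09,c,False)))
bl=((H>105)&(H<130)&(S>120)); kk=cv2.connectedComponentsWithStats(bl.astype(np.uint8))
for j in range(1,kk[0]):
    if kk[2][j,4]>150: print(kk[2][j],np.nanmedian(P[kk[1]==j],0))
t=bl&(P[...,2]>.125)&(np.arange(640)[None]>380)
cs=max(cv2.findContours(t.astype(np.uint8),0,1)[0],key=cv2.contourArea); X=onz(c,cs[:,0],.132)[:,:2]*1000
print('handle top',cv2.minAreaRect(X.astype(np.float32)))
t=bl&(P[...,2]>.155)&(np.arange(640)[None]<300)
cs=max(cv2.findContours(t.astype(np.uint8),0,1)[0],key=cv2.contourArea); X=onz(c,cs[:,0],.162)[:,:2]*1000
print('lid',cv2.minEnclosingCircle(X.astype(np.float32)))
E
```

```text
far p [ 0.6225 -0.2121] ang 97.78
near p [ 0.5157 -0.235 ] ang 97.76
outer p [ 0.5736 -0.0498] ang 8.2
inner p [ 0.6094 -0.3453] ang 7.5
[ 395  146   27   63 1335] [ 0.58207597 -0.3007433   0.13050379]
[ 175  157   56   53 2283] [ 0.55488125 -0.11337966  0.16116194]
handle top ((580.7634887695312, -303.07733154296875), (58.97929000854492, 15.321150779724121), 7.909444808959961)
lid ((554.2046508789062, -112.39703369140625), 24.285802841186523)
```

Request:
jog_arm(
  xyz=[
    [0.3, -1, -0.5],
    [0.4, -1.5, -1],
    [0.4, -1.8, -1.5],
    [0.4, -1.8, -2],
    [0.3, -1.3, -2],
    [0.17, -0.6, -1],
    [0, -0.3, -0.5],
    [0, 0, 0],
    [0, 0, 0],
    [0, 0, 0],
  ],
  yaw=[-0.0175, 0, 0, 0, 0, 0, 0, 0, 0, 0],
  claw=50,
  squeeze=30,
)

```text
clock: 12.57
tcp_pos: [0.5811, -0.3049, 0.1743]
orientation: [[0.991, 0.136, 0.001], [0.136, -0.991, -0.001], [0.001, 0.001, -1.0]]
wrist_force: [0.5, 0.3, 0.2]
width: 0.0459
```

Request:
jog_arm(
  xyz=[
    [-0.05, 0.07, -0.8],
    [0, 0, -1.2],
    [0, 0, -1.5],
    [0, 0, -1.5],
    [0, 0, -1.2],
    [0, 0, -0.8],
    [0, 0, -0.5],
    [0, 0, 0],
    [0, 0, 0],
  ],
  yaw=[0, 0, 0, 0, 0, 0, 0, 0, 0],
)

```text
clock: 13.32
tcp_pos: [0.5802, -0.3045, 0.0982]
orientation: [[0.991, 0.135, 0.0], [0.135, -0.991, 0.0], [0.0, 0.0, -1.0]]
wrist_force: [0.0, 0.3, 0.5]
width: 0.0462
```

```bash
python3 - <<'E'
from h import *
c=grab('wrist','w5.png'); print(c['st']['tcp_pos'],c['st']['wrist_force'])
E
```

```text
[ 0.58018252 -0.30447514  0.09824173] [0.03938074 0.31247408 0.50842741]
```

View pics/w5.png

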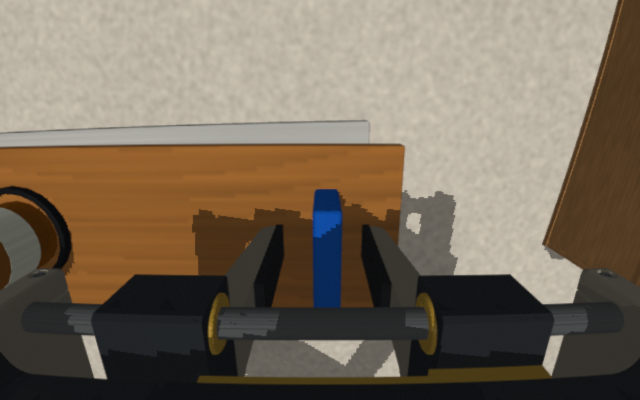

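Request:
jog_arm(
  xyz=[
    [0.02, -0.17, 0],
    [0, 0, 0],
    [0, 0, 0],
  ],
  yaw=[0, 0, 0],
)

```text
clock: 13.62
tcp_pos: [0.5805, -0.3065, 0.0988]
orientation: [[0.991, 0.135, 0.001], [0.135, -0.991, -0.0], [0.001, 0.001, -1.0]]
wrist_force: [-0.5, -0.5, 0.8]
width: 0.0458
```

Request:
jog_arm(
  xyz=[
    [0, 0, 0],
    [0, 0, 0],
    [0, 0, 0],
    [0, 0, 0],
    [0, 0, 0],
    [0, 0, 0],
    [0, 0, 0],
    [0, 0, 0],
    [0, 0, 0],
    [0, 0, 0],
  ],
  yaw=[0, 0, 0, 0, 0, 0, 0, 0, 0, 0],
  claw=5,
  squeeze=45,
)

```text
clock: 14.45
tcp_pos: [0.5803, -0.3063, 0.0982]
orientation: [[0.991, 0.135, 0.0], [0.135, -0.991, -0.0], [0.0, 0.0, -1.0]]
wrist_force: [0.6, -0.5, 0.0]
width: 0.0139
```

```bash
python3 - <<'E'
from h import *
c=grab('wrist','w6.png'); s=c['st'];print(s['tcp_pos'],s['wrist_force'],s['wrist_torque'],s['width'])
E
```

```text
[ 0.58025716 -0.30629145  0.09821223] [ 0.5752672  -0.47018605  0.04984616] [-0.18924235 -0.01234271  0.01119896] 0.013851866641573138
```

View pics/w6.png

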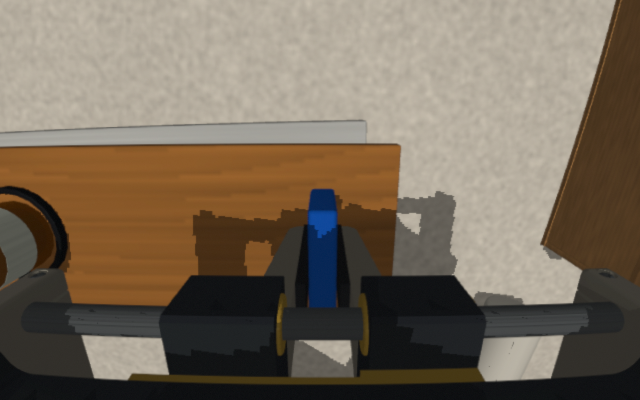

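Request:
jog_arm(
  xyz=[
    [0, 0, -0.05],
    [0, 0, 0],
    [0, 0, 0],
    [0, 0, 0],
  ],
  yaw=[0.005, 0.006, 0.006, 0.004],
)

```text
clock: 14.83
tcp_pos: [0.5809, -0.3062, 0.0982]
orientation: [[0.988, 0.156, 0.001], [0.156, -0.988, -0.0], [0.001, 0.0, -1.0]]
wrist_force: [1.7, 1.0, 4.1]
width: 0.0138
```

Request:
jog_arm(
  xyz=[
    [-0.025, 0.15, 0],
    [-0.05, 0.3, 0],
    [-0.08, 0.5, 0],
    [-0.11, 0.7, 0],
    [-0.14, 0.9, 0],
    [-0.16, 1, 0],
    [-0.16, 1, 0],
    [-0.16, 1, 0],
    [-0.14, 0.9, 0],
    [-0.11, 0.7, 0],
    [-0.08, 0.5, 0],
    [-0.05, 0.3, 0],
  ],
  yaw=[0, 0, 0, 0, 0, 0, 0, 0, 0, 0, 0, 0],
)

```text
clock: 15.83
tcp_pos: [0.5679, -0.2271, 0.0982]
orientation: [[0.988, 0.157, 0.001], [0.157, -0.988, -0.002], [0.001, 0.002, -1.0]]
wrist_force: [1.6, -6.0, 5.3]
width: 0.0141
```

Request:
jog_arm(
  xyz=[
    [0, 0, 0],
    [0, 0, 0],
  ],
  yaw=[0, 0],
)

```text
clock: 16.0
tcp_pos: [0.5678, -0.2267, 0.0982]
orientation: [[0.988, 0.157, 0.001], [0.157, -0.988, -0.001], [0.0, 0.001, -1.0]]
wrist_force: [0.4, -0.7, 6.5]
width: 0.0136
```

```bash
python3 - <<'E'
from h import *
c=grab('wrist','w7.png'); s=c['st'];print(s['tcp_pos'],s['wrist_force'],s['wrist_torque'],s['width'])
c=grab('top','t7.png'); c=grab('scene','s7.png')
im=c['color'][110:260,190:390]; cv2.imwrite('pics/s7a.png',cv2.resize(im,None,fx=4,fy=4,interpolation=cv2.INTER_CUBIC)[:,:,::-1])
E
```

```text
[ 0.56779762 -0.22671553  0.09816946] [ 0.37123843 -0.71121015  6.45244595] [-0.03533343 -0.00102002 -0.0041909 ] 0.013553780131228243
```

View pics/w7.png

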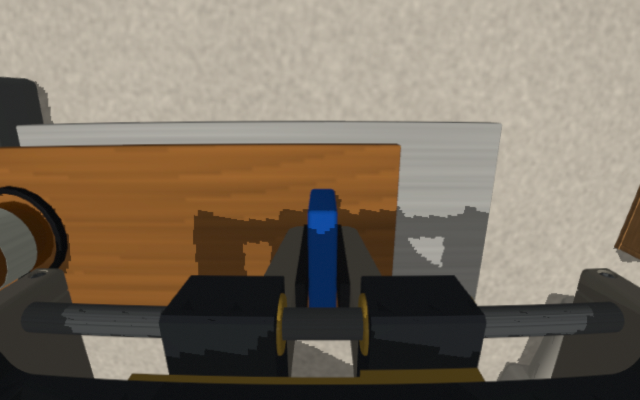

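View pics/s7a.png

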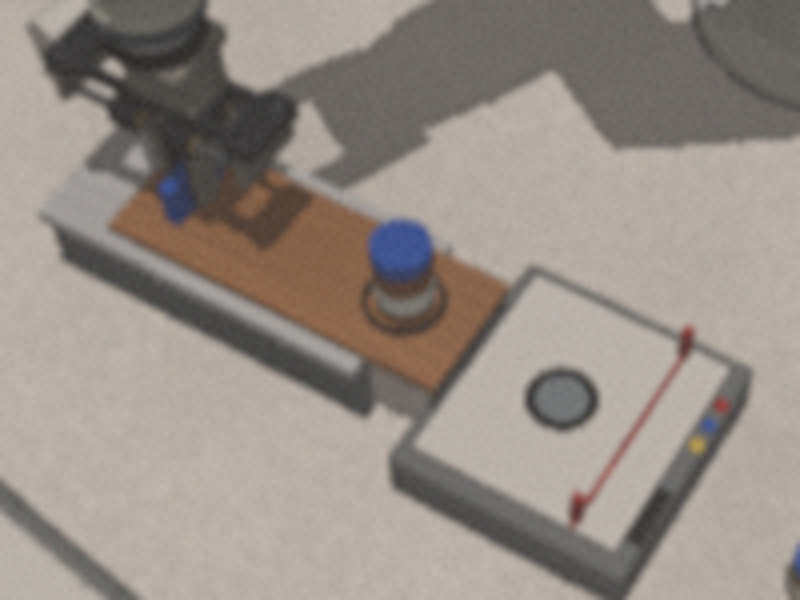

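```bash
python3 - <<'E'
from m import *
c,P,H,S,V,wood=meas('w7.png')
u=np.array([np.cos(np.radians(99.0)),np.sin(np.radians(99.0))]); v=np.array([-u[1],u[0]])
k=cv2.connectedComponentsWithStats(wood); w=(k[1]==1+k[2][1:,4].argmax())
a=fit(edges_v(w,range(60,385,4),.09,c)); print('board far',ang(a[1]),a[0]@v)
st=(P[...,2]>.07)&(np.arange(400)[:,None]<200)
b=fit(edges_v(st,range(60,480,4),.08,c)); print('stand far',ang(b[1]),b[0]@v)
i=fit(edges_h(w,range(150,200,3),.09,c,False)); print('inner',ang(i[1]),i[0].round(4), 'edge u',i[0]@u+.3)
print('mark u,v',np.array([.5032,.1598])@u,np.array([.5032,.1598])@v, 'tcp u',c['T'][:2,3])
c,P,H,S,V,wood=meas('t7.png')
k=cv2.connectedComponentsWithStats(wood); l=k[1][175,330]; 
for j in range(1,k[0]):
    if k[2][j,4]>300: print(k[2][j],k[3][j])
E
```

```text
board far 99.130424 -0.5809775965397226
stand far 99.080925 -0.5932100639279598
inner 8.952871 [ 0.614  -0.2623] edge u -0.05510714505822917
mark u,v 0.07911477401885887 -0.5220030005009022 tcp u [ 0.64322262 -0.21269378]
[ 503  106   96   74 1071] [557.67600373 147.50513539]
[ 322  162   87   51 2121] [361.61480434 187.95709571]
```

Request:
jog_arm(
  xyz=[
    [-0.03, 0.15, 0],
    [-0.055, 0.3, 0],
    [-0.09, 0.5, 0],
    [-0.13, 0.7, 0],
    [-0.165, 0.9, 0],
    [-0.183, 1, 0],
    [-0.183, 1, 0],
    [-0.183, 1, 0],
    [-0.183, 1, 0],
    [-0.183, 1, 0],
    [-0.183, 1, 0],
    [-0.183, 1, 0],
  ],
  yaw=[0, 0, 0, 0, 0, 0, 0, 0, 0, 0, 0, 0],
)

```text
clock: 17.15
tcp_pos: [0.5507, -0.1319, 0.0983]
orientation: [[0.988, 0.157, 0.002], [0.157, -0.988, -0.002], [0.001, 0.002, -1.0]]
wrist_force: [0.5, -7.1, 5.8]
width: 0.0135
```

Request:
jog_arm(
  xyz=[
    [-0.165, 0.9, 0],
    [-0.13, 0.7, 0],
    [-0.09, 0.5, 0],
    [-0.055, 0.3, 0],
    [-0.037, 0.2, 0],
    [-0.027, 0.15, 0],
    [0, 0, 0],
    [0, 0, 0],
    [0, 0, 0],
  ],
  yaw=[0, 0, 0, 0, 0, 0, 0, 0, 0],
)

```text
clock: 17.9
tcp_pos: [0.5458, -0.1045, 0.0983]
orientation: [[0.988, 0.157, 0.002], [0.157, -0.988, -0.002], [0.001, 0.002, -1.0]]
wrist_force: [1.5, -5.3, 6.1]
width: 0.0137
```

```bash
cat > final.py <<'E'
from m import *
import sys
t=sys.argv[1]
u=np.array([np.cos(np.radians(99.05)),np.sin(np.radians(99.05))]); v=np.array([-u[1],u[0]])
cw=grab('wrist','w%s.png'%t); s=cw['st'];print(s['tcp_pos'],s['wrist_force'],s['wrist_torque'],s['width'])
print('ori z',np.array(s['orientation'])[:,2].round(4),'clock',s['clock'])
grab('top','t%s.png'%t); c=grab('scene','s%s.png'%t)
im=c['color'][110:260,190:390]; cv2.imwrite('pics/s%sa.png'%t,cv2.resize(im,None,fx=4,fy=4,interpolation=cv2.INTER_CUBIC)[:,:,::-1])
im=load('t%s.png'%t)['color'][140:260,240:470]; cv2.imwrite('pics/t%sa.png'%t,cv2.resize(im,None,fx=3.4,fy=3.4,interpolation=cv2.INTER_CUBIC)[:,:,::-1])
c,P,H,S,V,wood=meas('w%s.png'%t)
k=cv2.connectedComponentsWithStats(wood); w=(k[1]==1+k[2][1:,4].argmax())
a=fit(edges_v(w,range(60,385,4),.09,c)); print('board far',ang(a[1]),a[0]@v)
st=(P[...,2]>.07)&(np.arange(400)[:,None]<200)
b=fit(edges_v(st,range(300,480,4),.08,c)); print('stand far',ang(b[1]),b[0]@v, 'gap mm (15 wanted)',1000*(a[0]@v-b[0]@v))
i=fit(edges_h(w,range(150,200,3),.09,c,False)); print('inner',ang(i[1]),'edge u',i[0]@u+.3)
E
python3 final.py 8
```

```text
[ 0.54578008 -0.10450683  0.09834518] [ 1.47723617 -5.31463805  6.11039401] [-1.01460497 -0.09069808  0.06587534] 0.013658663161611812
ori z [ 0.0017 -0.0018 -1.    ] clock 17.9
board far 99.130684 -0.5781784969154595
stand far 98.59839 -0.5931272887969472 gap mm (15 wanted) 14.948791881487677
inner 9.016394 edge u 0.06836076513420711
```

View pics/s8a.png

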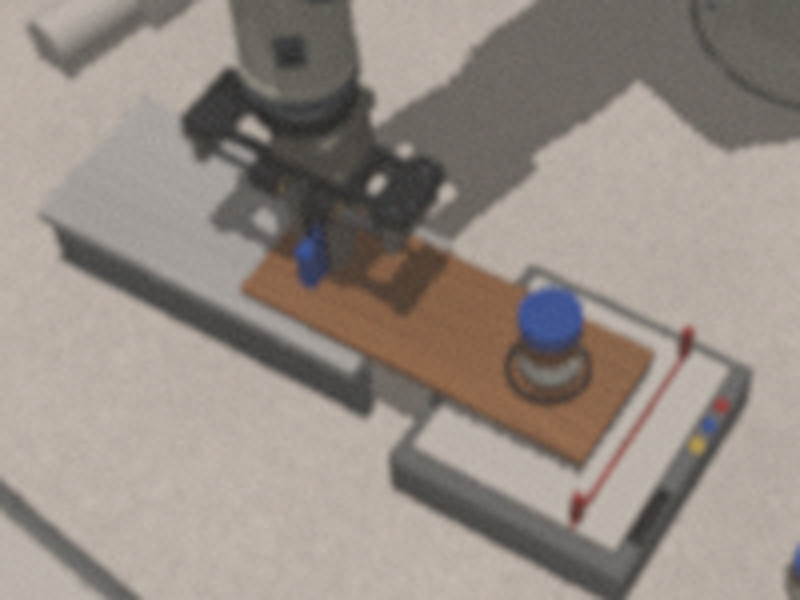

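View pics/t8a.png

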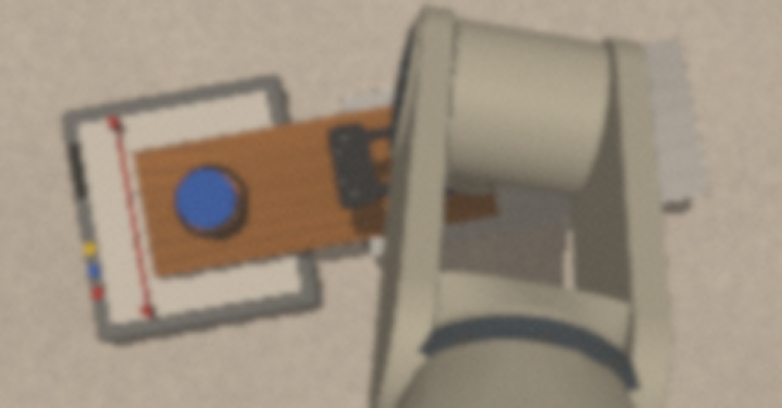

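View pics/w8.png

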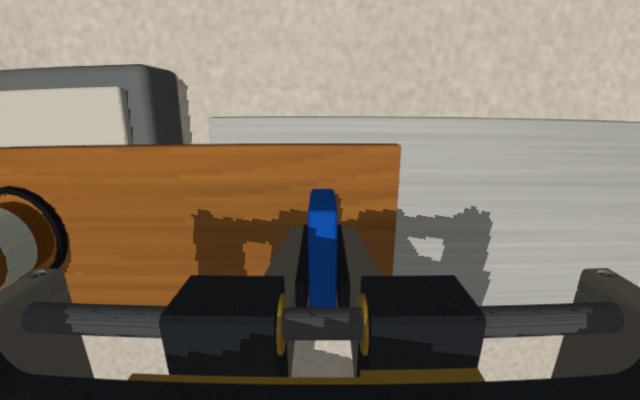

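```bash
cat > edge.py <<'E'
from m import *
import sys
t=sys.argv[1]
u=np.array([np.cos(np.radians(99.05)),np.sin(np.radians(99.05))]); v=np.array([-u[1],u[0]])
for n in 'ts':
    c,P,H,S,V,w=meas('%s%s.png'%(n,t)); hh,ww=w.shape
    wood=((H>5)&(H<22)&(S>90)).astype(np.uint8); k=cv2.connectedComponentsWithStats(wood)
    cand=[j for j in range(1,k[0]) if k[2][j,4]>300 and 270<k[3][j][0]<400 and 120<k[3][j][1]<230]; j=max(cand,key=lambda j:k[2][j,4]); print(k[2][j])
    cs=max(cv2.findContours((k[1]==j).astype(np.uint8),0,1)[0],key=cv2.contourArea)
    X=onz(c,cs[:,0],.09)[:,:2]; U,Vv=X@u,X@v
    vm=Vv[U>U.max()-.03]; mid=(vm.min()+vm.max())/2
    o=(U>U.max()-.012)&(abs(Vv-mid)<.04); L=fit(X[o])
    red=((H<8)|(H>172))&(S>80); yy,xx=np.nonzero(red); R=onz(c,np.c_[xx,yy],.06)[:,:2]
    g=(abs(R@u-.08)<.03)&(abs(R@v+.522)<.06)
    print(n,'edge u',L[0]@u,'ang',ang(L[1]),'v span',vm.min(),vm.max(),mid,' redline u',np.median(R[g]@u), 'remaining', np.median(R[g]@u)-L[0]@u, 'px half ~mm', 1)
E
python3 edge.py 8
```

```text
[ 280  172   76   49 2016]
t edge u 0.06335348275727831 ang 9.152728 v span -0.5740473956968014 -0.4663296295916724 -0.5201885126442369  redline u 0.0783443460344826 remaining 0.014990863277204294 px half ~mm 1
[ 251  169  101   57 2063]
s edge u 0.06554605156385393 ang 9.073966 v span -0.5764927889014214 -0.4686894576790414 -0.5225911232902314  redline u 0.07816461561623966 remaining 0.012618564052385733 px half ~mm 1
```

Request:
jog_arm(
  xyz=[
    [-0.015, 0.1, 0],
    [-0.03, 0.2, 0],
    [-0.045, 0.275, 0],
    [-0.04, 0.25, 0],
    [-0.035, 0.2, 0],
    [-0.015, 0.1, 0],
    [-0.01, 0.05, 0],
    [0, 0, 0],
    [0, 0, 0],
    [0, 0, 0],
    [0, 0, 0],
  ],
  yaw=[0, 0, 0, 0, 0, 0, 0, 0, 0, 0, 0],
)

```text
clock: 18.97
tcp_pos: [0.544, -0.0931, 0.0984]
orientation: [[0.988, 0.158, 0.002], [0.158, -0.988, -0.002], [0.001, 0.003, -1.0]]
wrist_force: [1.3, -6.0, 6.8]
width: 0.0139
```

```bash
python3 final.py 9; python3 edge.py 9
python3 - <<'E'
from m import *
# subpixel: sample intensity profile along u at z=.09 across outer edge
u=np.array([np.cos(np.radians(99.05)),np.sin(np.radians(99.05))]); v=np.array([-u[1],u[0]])
for n in 't9','s9':
    c=load(n+'.png'); R=np.linalg.inv(c['T']); rv=cv2.Rodrigues(R[:3,:3])[0]; tv=R[:3,3]
    g=c['color'].astype(np.float32)
    def prof(z,us,vv):
        X=np.array([np.r_[a*u+b*v,z] for b in vv for a in us]); p=cv2.projectPoints(X,rv,tv,c['K'],c['D'])[0].reshape(-1,2).astype(np.float32)
        s=cv2.remap(g,p[:,0].copy(),p[:,1].copy(),cv2.INTER_LINEAR)
        return s.reshape(len(vv),len(us),3).mean(0)
    us=np.arange(.03,.12,.001)
    vv=-.522+np.arange(-.04,.041,.002)
    b=prof(.09,us,vv)[:,2]; # blue channel: wood low, deck high
    lo,hi=np.median(b[us<.055]),b[(us>.06)&(us<.09)].max(); i=np.flatnonzero((b[:-1]<(lo+hi)/2)&(b[1:]>=(lo+hi)/2)); print(n,'edge',us[i],lo,hi)
    for z in (.06,.092):
      for off in (-.082,.082):
        q=prof(z,us,-.522+off+np.arange(-.003,.0031,.001)); r=q[:,0]-(q[:,1]+q[:,2])/2; r=r-np.percentile(r,30); r[r<.4*r.max()]=0; print(n,z,off,'red centroid',(r*us).sum()/r.sum(), r.max())
E
```

```text
[ 0.54395054 -0.09307708  0.09838027] [ 1.27571485 -6.00769815  6.76204833] [-1.46161971 -0.05536525  0.08706305] 0.01387255839807314
ori z [ 0.0018 -0.0023 -1.    ] clock 18.9667
board far 99.13649 -0.578160608321531
stand far 98.656364 -0.5931493297451806 gap mm (15 wanted) 14.988721423649597
inner 9.025022 edge u 0.07992303391463246
[ 276  173   74   50 1981]
t edge u 0.07448636400579 ang 9.350178 v span -0.5742963691702192 -0.4652592891048075 -0.5197778291375134  redline u 0.06628697417452489 remaining -0.008199389831265114 px half ~mm 1
[ 254  171  102   56 2094]
s edge u 0.07712500329122168 ang 9.195475 v span -0.5764063037986565 -0.46893997746312904 -0.5226731406308928  redline u 0.07730579989752531 remaining 0.00018079660630362926 px half ~mm 1
t9 edge [0.078] 99.75386 165.56517
t9 0.06 -0.082 red centroid 0.08141710299293989 37.96736
t9 0.06 0.082 red centroid 0.08169441531391854 47.608154
t9 0.092 -0.082 red centroid 0.07797084044830195 50.099686
t9 0.092 0.082 red centroid 0.07784048913281877 47.969685
s9 edge [0.086] 73.14313 136.57414
s9 0.06 -0.082 red centroid 0.07748287476167558 26.517597
s9 0.06 0.082 red centroid 0.07749107547850631 24.697948
s9 0.092 -0.082 red centroid 0.081428320176756 48.69081
s9 0.092 0.082 red centroid 0.07956071818133383 45.211506
```

View pics/s9a.png

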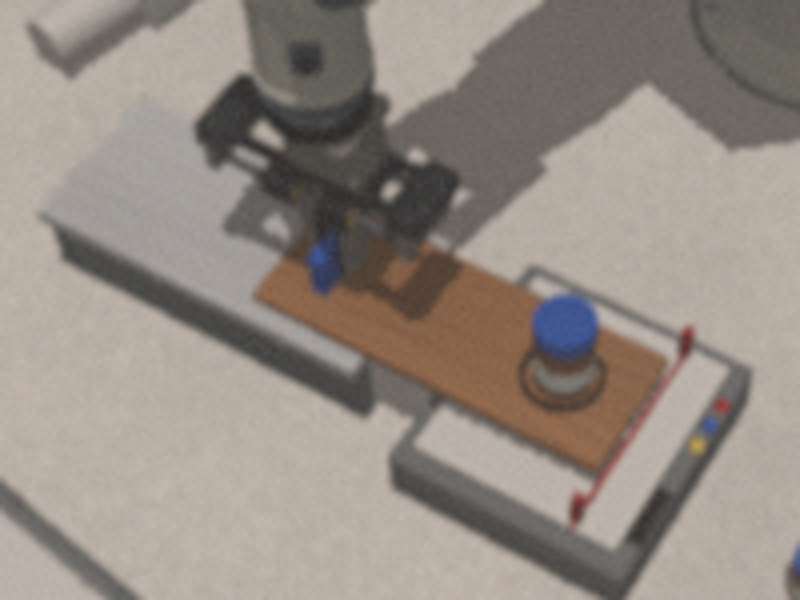

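View pics/t9a.png

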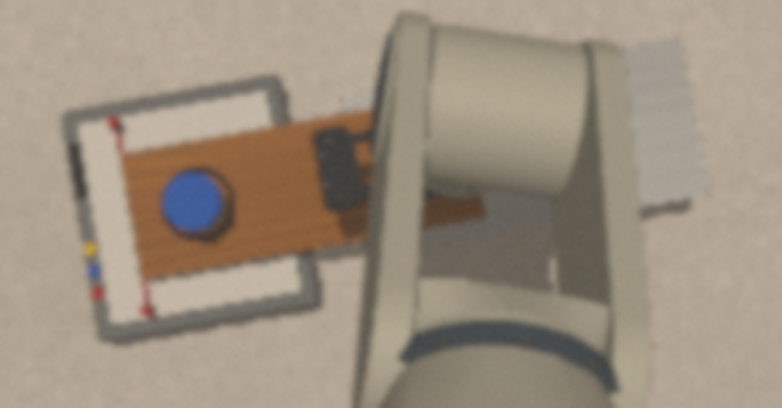

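```bash
python3 - <<'E'
from m import *
u=np.array([np.cos(np.radians(99.05)),np.sin(np.radians(99.05))]); v=np.array([-u[1],u[0]])
for n in 't9','s9','s7','w9':
    c,P,H,S,V,w=meas(n+'.png'); U=P[...,:2]@u; W=P[...,:2]@v
    m=(H>5)&(H<22)&(S>90)&(abs(W+.522)<.05)&(P[...,2]>.06)&(P[...,2]<.105)
    for a in np.arange(-.22,.08,.03):
        q=m&(U>a)&(U<a+.03)
        if q.sum()>20: print(n,a.round(2),q.sum(),np.nanmean(P[q][:,2]).round(4))
    bl=(H>105)&(H<130)&(S>120)&(P[...,2]>.15)
    if bl.sum(): print('lid',P[bl].mean(0), (P[bl].mean(0)[:2]@u).round(4),(P[bl].mean(0)[:2]@v).round(4),'ring u expect',.0785-.06)
E
```

```text
t9 -0.22 44 0.0896
t9 -0.19 37 0.0899
t9 -0.16 23 0.09
t9 -0.13 119 0.0893
t9 -0.1 242 0.0891
t9 -0.07 354 0.0893
t9 -0.04 353 0.089
t9 -0.01 198 0.0896
t9 0.02 178 0.0889
t9 0.05 308 0.0887
lid [0.51036017 0.10034403 0.16097864] 0.0188 -0.5198 ring u expect 0.018500000000000003
s9 -0.22 98 0.092
s9 -0.19 78 0.0916
s9 -0.16 191 0.0918
s9 -0.13 207 0.0919
s9 -0.1 272 0.0917
s9 -0.07 284 0.0915
s9 -0.04 225 0.0915
s9 -0.01 102 0.0915
s9 0.02 173 0.0911
s9 0.05 281 0.091
lid [0.51269331 0.1033224  0.16284547] 0.0214 -0.5226 ring u expect 0.018500000000000003
s7 -0.22 248 0.0919
s7 -0.19 223 0.0918
s7 -0.16 116 0.092
s7 -0.13 100 0.0922
s7 -0.1 233 0.092
s7 -0.07 130 0.0916
lid [ 0.53669644 -0.03049804  0.16364912] -0.1145 -0.5252 ring u expect 0.018500000000000003
w9 -0.22 4854 0.0897
w9 -0.19 2573 0.0895
w9 -0.16 4982 0.0894
w9 -0.13 5834 0.0893
w9 -0.1 6202 0.0891
w9 -0.07 6722 0.089
w9 -0.04 6353 0.0888
w9 -0.01 3818 0.0912
w9 0.02 317 0.0887
lid [ 0.56930543 -0.08700402  0.19773568] -0.1755 -0.5485 ring u expect 0.018500000000000003
```

Request:
jog_arm(
  xyz=[
    [-0.01, 0.05, -0.03],
    [0, 0, -0.03],
    [0, 0, 0],
    [0, 0, 0],
    [0, 0, 0],
    [0, 0, 0],
  ],
  yaw=[0, 0, 0, 0, 0, 0],
  squeeze=55,
)

```text
clock: 19.62
tcp_pos: [0.544, -0.093, 0.0983]
orientation: [[0.987, 0.158, 0.002], [0.158, -0.987, -0.003], [0.002, 0.003, -1.0]]
wrist_force: [-1.2, -8.7, 12.2]
width: 0.0136
```

```bash
python3 final.py 10; python3 - <<'E'
from m import *
u=np.array([np.cos(np.radians(99.05)),np.sin(np.radians(99.05))]); v=np.array([-u[1],u[0]])
for n in 't10','s10','w10':
    c,P,H,S,V,w=meas(n+'.png'); U=P[...,:2]@u; W=P[...,:2]@v
    m=(H>5)&(H<22)&(S>90)&(abs(W+.522)<.05)&(P[...,2]>.06)&(P[...,2]<.105)&(U>-.22)&(U<.08)
    print(n,'slope deg',np.degrees(np.polyfit(U[m],P[m][:,2],1)[0]).round(3))
c=load('t10.png'); R=np.linalg.inv(c['T']); rv=cv2.Rodrigues(R[:3,:3])[0]; tv=R[:3,3]; g=c['color'].astype(np.float32)
def prof(z,us,vv):
    X=np.array([np.r_[a*u+b*v,z] for b in vv for a in us]); p=cv2.projectPoints(X,rv,tv,c['K'],c['D'])[0].reshape(-1,2).astype(np.float32)
    return cv2.remap(g,p[:,0].copy(),p[:,1].copy(),cv2.INTER_LINEAR).reshape(len(vv),len(us),3).mean(0)
us=np.arange(.03,.12,.0005)
b=prof(.09,us,-.522+np.arange(-.04,.041,.002))[:,2]; h=(np.median(b[us<.055])+b.max())/2
print('edge',us[np.flatnonzero((b[:-1]<h)&(b[1:]>=h))])
E
```

```text
[ 0.54399508 -0.09298336  0.09831976] [-1.1566284  -8.70262657 12.17276311] [-1.66847539  0.27174748  0.09871315] 0.013615315753483292
ori z [ 0.0022 -0.0029 -1.    ] clock 19.6167
board far 99.21702 -0.5781100787253115
stand far 98.538605 -0.5929777737732793 gap mm (15 wanted) 14.86769504796781
inner 9.028057 edge u 0.0800134700585407
t10 slope deg -0.188
s10 slope deg -0.181
w10 slope deg 0.06
edge [0.0785]
```

View pics/s10a.png

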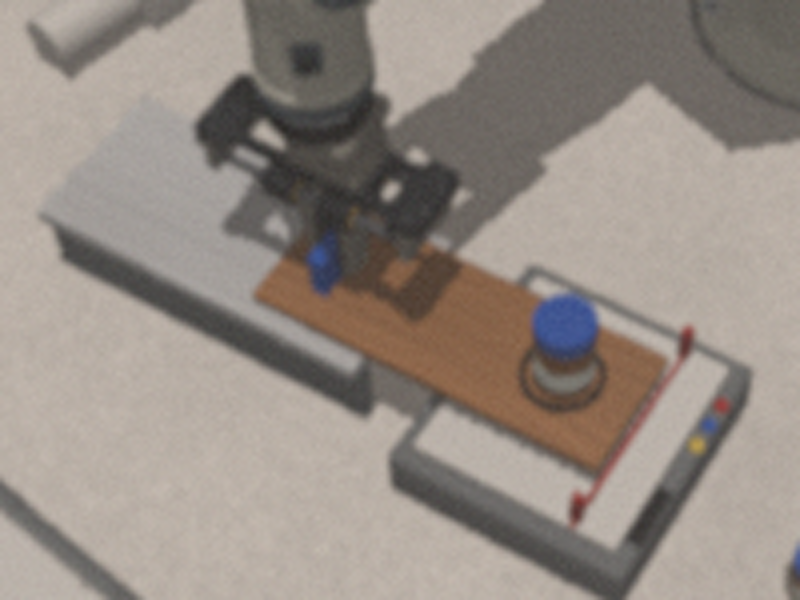

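```bash
python3 -c "
from h import *
print(read_state()['qd'].round(2),read_state()['clock']); print(robot.close_job())"
```

```text
[ 0.03  0.03  0.09  0.03 -0.    0.04] 19.7667
the job is handed in; nothing more can be done
None
```

I stood the larger amber jar in the ring and let go of it, then gripped the blue handle. I turned the board about 1.2° to line up with the stand and slid it out about 21.5 cm. I handed the job in at 19.8 s, still holding the handle with 55 N and pressing down with about 12 N.

- **Edge at the pointers:** in the last top view the outer edge lies within about 1 mm of the pointers. The wrist view agrees. The tool-position estimate, taken just before a last 0.5 mm nudge, put it about 1 mm short. My scene-camera edge profile disagreed (8.6 cm against about 8 cm along the slide). It was spoiled by the red line on the deck, so I discarded it.
- **Centring:** the gap from the board's side to the stand's side is 14.9 mm, where 15 mm is exact.
- **Jar:** it is upright in the ring in the final picture.
- **Level and at rest:** the top and scene cameras show about 0.2° of droop towards the outer end and the wrist camera about 0.06° the other way, all close to measurement error. The underside stayed about 19 mm above the meter, and the arm was at rest.

I touched none of the other objects.

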